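Open the touch-latch find box

TASK

Open the long, low grey find box: press down on the front part of its closed lid until the touch latch clicks, then catch the lid as it springs up, letting it rise slowly under your finger all the way, never flying up, until it stands fully open by itself. Leave the tall, narrow box shut.

Things in the scene. Friction and masses are not known exactly. Their poses are not given: they have to be found in the camera images.
- long_box_press (a point): Press point on the long grey box (180 mm deep, 280 wide, 85 high, fixed on a wooden riser 2 to 78 mm high): on top of its closed lid, mid-width, 25 mm in from the front edge, on a moulded pad. Axes, lid shut: x level, away from the robot to the hinge; y along the width; z up; it turns with the lid. Hinge line parallel to y, 155 mm along +x, 6 mm below the top face. Nothing within 80 mm is higher.
- long_box_lid (a joint): Its lid's hinge, rad: 0 shut, negative pressed in, positive opening (front edge rises and swings away from the robot). At the press point pressing takes 2 to 5 N; the latch clicks 6 mm down (-0.04), a stop ends it at 8.5 mm (-0.055). Once clicked it will not latch again: a spring lifts it with 1 to 2 N, fast unless held back, and keeps it open at the 0.8 stop.
- tall_box: The other box, left alone: same grey plastic and lid, but 160 mm deep (x), 150 wide (y), 150 high, fixed on its own wooden riser (2 to 78 mm) to the left or right of the long box. Origin: centre of its underside; x towards its hinge side, z up.
- tall_box_lid (a joint): Hinge angle of the tall box's lid, rad: 0 shut, positive open. It has the same touch latch.

How it is judged (in metres and radians):
On the way, in this order (a step that is already met when the one before it is completed fails the run):
1. the long box's lid is pressed in past the click (value of joint long_box_lid below -0.03 rad).
2. the lid is caught: it takes at least 0.3 s to rise from 0.1 to 0.6 rad (value of joint long_box_lid between 0.1 and 0.6 rad), for 0.3 s.
At the end, for the whole second after the job is handed in: The long box's lid stands open at more than 0.7 rad by itself, at rest, and the tall box's lid is shut (under 0.05 rad) (value of joint long_box_lid above 0.7 rad and velocity of joint long_box_lid between -0.1 and 0.1 rad/s and value of joint tall_box_lid below 0.05 rad); the robot touches nothing.
It fails at once if the long box's lid flies up (faster than 2.5 rad/s) (velocity of joint long_box_lid above 2.5 rad/s).
It fails at once if the tall box's lid springs open (value of joint tall_box_lid above 0.05 rad).
It also fails if it takes over 40 s, if anything falls off the work surface, if the arm or the gripper's body presses on something with over 40 N, if the wrist force passes 120 N, or if a joint passes its speed limit or range.

ROBOT

A 6-joint arm with a two-finger parallel gripper is mounted at the origin on the work surface. World frame = base frame: x ahead of the robot, y to its left, z up, the work surface at z = 0. Lengths are in mm, angles in rad, forces in N, time in s.
With the tool pointing down it reaches from about 300 to 775 mm from the base axis. Payload 14.6 kg.
Tool frame: the origin (TCP) lies at the very end of the fingers, on their centre line; the grasp point (between the pads) lies 19 mm behind it; z points along the fingers, y is the direction in which the jaws open and shut (so a half turn about z gives the same grasp; the last joint's range is limited). The gripper opens to 94 mm and grips with 3 to 60 N. Pads are 16 mm wide; open, the fingers measure 119 mm over their backs; the gripper's body (75 mm by 177 mm) begins 78 mm behind the grasp point.
Start: joints at [-1.313, 0.3, 1.521, -0, 1.321, -0.067], TCP at [175.508, -521.235, 205.446] pointing down, gripper open.
Joint ranges: [-3.03, 3.03], [-0.79, 2.21], [0.23, 2.52], [-1.04, 4.18], [0, 3.07], [-2.55, 2.55]. Speed limits (rad/s): [2.22, 2.22, 2.57, 3.14, 3.14, 3.14].

INTERFACE

Orientations are given as [roll, pitch, yaw] about the fixed x, y, z axes, in that order (R = Rz(yaw) Ry(pitch) Rx(roll)).
In Python, from cell import manip gives the robot as it stands.
- The arm moves only by the shell command python3 -m inch 'ROWS' [FORCE]. ROWS is a JSON object of lists of equal length, an entry for each row: "grip": the opening, from -1 (shut) to 1 (fully open), so that 0 is half open; "travel": the shift along the world's x, y, z in cm, a list of three; "turn": the turn, a rotation vector about the world's x, y, z in degrees, a list of three. A call has 1 to 10 rows; each row is the pose to reach, as a shift and turn from the pose measured when the call began; what a row does not reach only later rows make up. A row lasts 1/8 s, in which the tool goes at most 62.5 mm and 10.7 degrees, less where a joint would pass 70% of its speed; a pose out of reach is approached as far as the arm can. A call with a gripper value outside its range is refused whole. The fingers move at their own pace and stop on an object; FORCE is the grip in N (left out, the last holds). Time passes only in rows, so rows that repeat a pose let the fingers close. It gives the time, the measured TCP pose, the force and the opening at its end, in the units of the state.
- manip.read_state(): the state, without advancing time (a new reading comes with each control period).
- manip.camera(name): name is "scene" or "top" or "wrist"; returns (picture, depth): 480x640x3 uint8, red, green, blue; 480x640 float32, mm along the optical axis (not along the pixel's ray), 0 where there is no reading.
- manip.calibration(name): a dict with "fx", "fy", "cx", "cy" (pixels), "world_from_camera" (4x4, takes a point from camera to world coordinates). Camera axes: x right, y up, looking along -z (the intrinsics and any distortion apply to the point x, -y, -z); pixel columns grow to the right and rows downward; lengths in mm; the calibration is good to about 2 mm. A picture is of the moment at which its call begins: read the wrist's pose just before it. calibration takes no time and is no camera call; for the wrist camera it gives the pose at the moment of the call.
- manip.sign_off(): hands the job in, once; it reports no verdict.
Trained networks look in the newest picture that a camera, given by its name, has taken for a name from the list of things; names that differ only in an ending like _2 or _b are one class to them, and where a whole thing is asked for, a point or a joint stands for the part that bears it (a point fixed in the world has none). Each returns a list of dicts, best first, with "p" (0 to 1); they miss things now and then, are a little off and sometimes report something else, mostly with a low value. They report only what shows in the picture. A call takes as long as a camera call.
- manip.look_for(camera, label): "bbox" ([left, top, right, bottom] in pixels, round what is visible of it).
The state is a dict: "clock": time; "joints": joint angles; "qd": joint speeds; "effort": joint torques, N m; "eef_pos": TCP position; "eef_rot": TCP orientation; "wrist_force": force on the tool from outside, world axes, zero at the start; "moment": the same for the moment, N m; "finger_gap": finger opening in mm.
Only numpy, scipy, OpenCV 4.12 (cv2) and the standard library are available. Lean on these libraries where they do the work, as an engineer would, in place of code of your own. Each camera call takes 0.05 s, during which the arm holds its last target.

## Working session

There is one attempt and no reset: what is moved stays moved. The work goes in short steps, Python scripts to look and compute and a shell command to move; the robot and the scene stay as the last step left them, time stands still between calls to the robot, and variables do not carry over. Pictures are saved under pics/ and viewed, and the job is handed in when it is done.

```bash
ls; mkdir -p pics
python3 - <<'E'
from cell import manip
import cv2,numpy as np
print(manip.read_state())
for c in ["scene","top"]:
    im,d=manip.camera(c); cv2.imwrite(f"pics/{c}0.png",im[:,:,::-1]); np.save(f"{c}_d.npy",d)
    k=manip.calibration(c); print(c,k)
    for l in ["long_box_press","long_box_lid","tall_box"]: print(l,manip.look_for(c,l)[:3])
E
```

```text
pics
{'clock': 0.0, 'joints': array([-1.31260950e+00,  3.00418517e-01,  1.52161754e+00, -1.19361801e-05,
        1.32067868e+00, -6.66249950e-02]), 'qd': array([-0.00098548,  0.00031626, -0.002343  ,  0.0011349 , -0.00049495,
       -0.00157558]), 'effort': array([ 2.53119571e-03, -5.31808591e+01, -3.52740133e+01,  7.09516718e-02,
        2.43732979e-02, -9.38767903e-05]), 'eef_pos': array([ 175.43333937, -520.98359531,  204.89974676]), 'eef_rot': array([-3.14047229e+00, -6.31674987e-05,  3.24814749e-01]), 'wrist_force': array([ 0.47095802,  0.67059841, -0.58393967]), 'moment': array([-0.03219027,  0.00521111,  0.03955144]), 'finger_gap': 93.78847941983808}
scene {'fx': 599.8991241491308, 'fy': 599.8991241491308, 'cx': 307.32892612934165, 'cy': 241.8196127919464, 'world_from_camera': array([[-8.72851903e-01, -4.09010900e-01,  2.66157170e-01,
         8.54666188e+02],
       [ 4.87758978e-01, -7.14646775e-01,  5.01369292e-01,
         4.49838730e+02],
       [-1.48571426e-02,  5.67441690e-01,  8.23279536e-01,
         8.90358051e+02],
       [ 0.00000000e+00,  0.00000000e+00,  0.00000000e+00,
         1.00000000e+00]])}
long_box_press [{'bbox': [299.9, 298.1, 542.1, 480.0], 'p': 0.97}]
long_box_lid [{'bbox': [296.6, 297.0, 539.9, 480.0], 'p': 0.56}]
tall_box []
top {'fx': 437.2097145049339, 'fy': 437.2097145049339, 'cx': 318.8747678270751, 'cy': 233.4032393818129, 'world_from_camera': array([[-1.32367306e-01,  9.68350925e-01, -2.11601944e-01,
         4.52928256e+02],
       [-9.91199836e-01, -1.29028242e-01,  2.95736144e-02,
        -2.45099348e+00],
       [ 1.33500993e-03,  2.13654392e-01,  9.76908398e-01,
         9.27599398e+02],
       [ 0.00000000e+00,  0.00000000e+00,  0.00000000e+00,
         1.00000000e+00]])}
long_box_press [{'bbox': [85.1, 198.2, 255.0, 354.6], 'p': 0.58}]
long_box_lid [{'bbox': [80.1, 198.0, 255.8, 350.6], 'p': 0.78}]
tall_box [{'bbox': [379.9, 155.0, 490.9, 270.7], 'p': 0.58}]
```

View pics/top0.png

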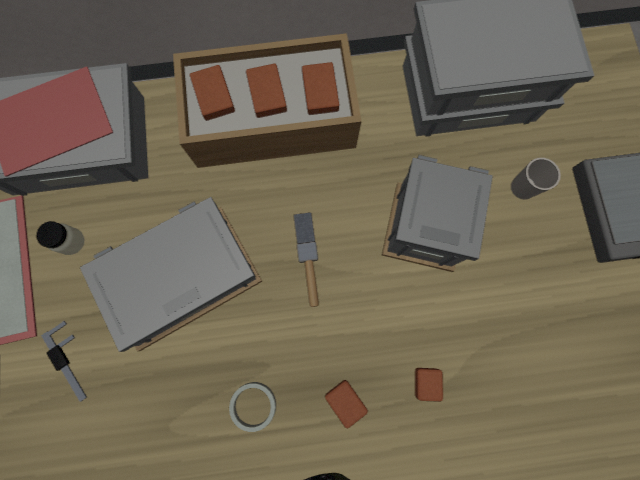

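View pics/scene0.png

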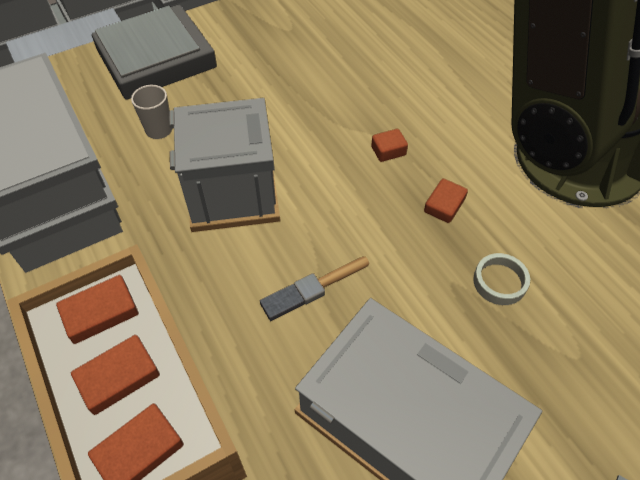

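The top view shows the long box at lower left (85–255, 200–350), with its pad at about (182,301) on the robot side. The tall box is at about (440,210). Next I'll measure the lid.

```bash
cat > h.py <<'E'
import numpy as np
def cloud(d,k):
    v,u=np.mgrid[0:480,0:640]; 
    X=np.stack([(u-k["cx"])/k["fx"]*d,-(v-k["cy"])/k["fy"]*d,-d,np.ones_like(d)],-1)
    return (X@np.asarray(k["world_from_camera"]).T)[...,:3]
E
python3 - <<'E'
from cell import manip
from h import cloud
import cv2,numpy as np
for c,box,pad in [("top",(75,190,265,360),(182,301)),("scene",(290,290,545,480),(441,363))]:
    d=np.load(f"{c}_d.npy"); P=cloud(d,manip.calibration(c))
    p0=P[pad[1],pad[0]]; print(c,"pad",p0.round(1))
    l,t,r,b=box; Q=P[t:b,l:r]; D=d[t:b,l:r]
    z0=p0[2]; m=(D>0)&(abs(Q[...,2]-z0)<7)
    n,lab,st,_=cv2.connectedComponentsWithStats(m.astype(np.uint8)); i=1+np.argmax(st[1:,4]); q=Q[lab==i]
    print(len(q),"z med",np.median(q[:,2]), np.percentile(q[:,2],[2,98]))
    A=np.c_[q[:,:2],np.ones(len(q))]; print("plane",np.linalg.lstsq(A,q[:,2],rcond=None)[0])
    R=cv2.minAreaRect(q[:,:2].astype(np.float32)); print(R, cv2.boxPoints(R).round(1).tolist())
    im=cv2.imread(f"pics/{c}0.png")[t:b,l:r]; cv2.imwrite(f"pics/{c}_crop.png",cv2.resize(im,None,fx=3,fy=3))
E
```

```text
top pad [536.8 241.7 107.2]
13982 z med 103.70839448371544 [100.93754131 106.66700389]
plane [-7.40541980e-04 -9.71610008e-04  1.04434963e+02]
((601.2136840820312, 271.17144775390625), (188.8001251220703, 280.7660827636719), 22.342378616333008) [[460.5, 365.1000061035156], [567.2999877929688, 105.4000015258789], [741.9000244140625, 177.1999969482422], [635.2000122070312, 436.8999938964844]]
scene pad [538.6 242.2 103.5]
25425 z med 103.62431567392855 [100.77040781 106.50111605]
plane [-1.68349106e-03 -4.16145240e-04  1.04746736e+02]
((600.3409423828125, 268.63885498046875), (188.641845703125, 281.19989013671875), 22.764617919921875) [[459.0, 361.79998779296875], [567.7999877929688, 102.5], [741.7000122070312, 175.5], [632.9000244140625, 434.79998779296875]]
```

```bash
ls pics
```

```text
scene0.png
scene_crop.png
top0.png
top_crop.png
```

Both cameras agree. The lid top is at z≈103.7, the box yaw is about 22.5°, and the front-edge midpoint is (513.6, 233.7). Moving 25 mm along the box x axis gives (536.7, 243), which matches the pad I saw at (537–538, 242). Reach is about 590 mm. Next I'll close the gripper and move above the pad.

```bash
python3 -m inch '{"grip":[-1,-1,-1,-1,-1,-1,-1,-1,-1,-1],"travel":[[0,0,5],[2,5,6],[5,10,6],[7.5,15.5,6],[10,21,6],[12.5,26.5,6],[15,32,6],[17.7,37.5,6],[20.3,43,6],[23,48.5,6]],"turn":[[0,0,0],[0,0,1],[0,0,2],[0,0,4],[0,0,4],[0,0,4],[0,0,4],[0,0,4],[0,0,4],[0,0,4]]}' 20
```

```text
clock: 1.65
eef_pos: [406.0, -34.2, 265.7]
eef_rot: [3.141, -0.001, 0.395]
wrist_force: [1.0, -0.8, 1.0]
finger_gap: 0.6
```

```bash
python3 -m inch '{"grip":[-1,-1,-1,-1,-1,-1,-1,-1,-1],"travel":[[2.5,5,0],[5,10.5,0],[7.5,16,-2],[10.2,21.5,-4],[13.1,27.7,-8],[13.1,27.7,-12],[13.1,27.7,-13.5],[13.1,27.7,-13.5],[13.1,27.7,-13.5]],"turn":[[0,0,0],[0,0,0],[0,0,0],[0,0,0],[0,0,0],[0,0,0],[0,0,0],[0,0,0],[0,0,0]]}'
python3 - <<'E'
from cell import manip
import cv2
im,d=manip.camera("scene"); cv2.imwrite("pics/s1.png",im[:,:,::-1])
s=manip.read_state(); print(s["clock"],s["eef_pos"],s["eef_rot"],s["wrist_force"],s["joints"])
E
```

```text
clock: 2.78
eef_pos: [537.8, 242.3, 133.1]
eef_rot: [3.141, -0.004, 0.394]
wrist_force: [-0.3, -0.6, -0.2]
finger_gap: 0.2
2.825 [537.74386295 242.3563844  133.01311273] [ 3.14102813 -0.00407375  0.39372441] [ 0.45000227 -0.58365915 -0.40683217] [ 3.61536468e-01  4.50941791e-01  1.48835122e+00 -4.65038115e-04
  1.19820987e+00  1.53877793e+00]
```

View pics/s1.png

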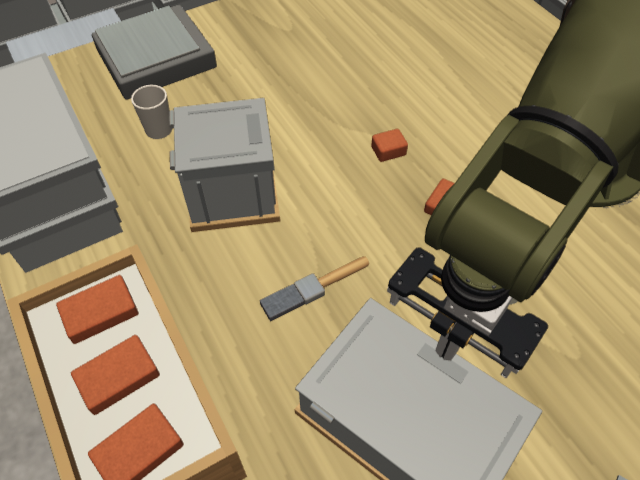

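The closed fingers sit over the pad at about (443,360). Descending to just above the lid.

```bash
python3 -m inch '{"grip":[-1,-1,-1,-1,-1,-1],"travel":[[0,0,-1],[0,0,-2],[0,0,-2.4],[0,0,-2.6],[0,0,-2.6],[0,0,-2.6]],"turn":[[0,0,0],[0,0,0],[0,0,0],[0,0,0],[0,0,0],[0,0,0]]}'
python3 -m inch '{"grip":[-1,-1,-1],"travel":[[0,0,-0.15],[0,0,-0.3],[0,0,-0.3]],"turn":[[0,0,0],[0,0,0],[0,0,0]]}'
python3 -m inch '{"grip":[-1,-1,-1],"travel":[[0,0,-0.15],[0,0,-0.3],[0,0,-0.3]],"turn":[[0,0,0],[0,0,0],[0,0,0]]}'
```

```text
clock: 3.58
eef_pos: [537.8, 242.4, 107.2]
eef_rot: [3.141, -0.004, 0.394]
wrist_force: [-0.3, -0.6, -0.4]
finger_gap: 0.2
clock: 3.95
eef_pos: [537.8, 242.4, 104.1]
eef_rot: [3.141, -0.004, 0.394]
wrist_force: [-0.4, -0.3, -0.2]
finger_gap: 0.4
clock: 4.32
eef_pos: [537.8, 242.4, 101.1]
eef_rot: [3.141, -0.004, 0.394]
wrist_force: [-1.0, -0.8, 2.2]
finger_gap: 0.5
```

Contact at about z 102–103, with 2 N. Pressing on in small steps.

```bash
python3 -m inch '{"grip":[-1,-1,-1],"travel":[[0,0,-0.15],[0,0,-0.3],[0,0,-0.3]],"turn":[[0,0,0],[0,0,0],[0,0,0]]}'
python3 -m inch '{"grip":[-1,-1],"travel":[[0,0,-0.15],[0,0,-0.15]],"turn":[[0,0,0],[0,0,0]]}'
python3 -m inch '{"grip":[-1,-1],"travel":[[0,0,-0.1],[0,0,-0.1]],"turn":[[0,0,0],[0,0,0]]}'
```

```text
clock: 4.7
eef_pos: [537.8, 242.4, 98.0]
eef_rot: [3.141, -0.004, 0.394]
wrist_force: [-0.3, -0.7, 1.4]
finger_gap: 0.4
clock: 4.95
eef_pos: [537.8, 242.4, 96.3]
eef_rot: [3.141, -0.004, 0.394]
wrist_force: [-1.0, -0.7, 2.1]
finger_gap: 0.4
clock: 5.2
eef_pos: [537.8, 242.4, 95.3]
eef_rot: [3.141, -0.004, 0.394]
wrist_force: [-1.2, -0.5, 4.2]
finger_gap: 0.3
```

```bash
python3 -m inch '{"grip":[-1,-1],"travel":[[0,0,-0.1],[0,0,-0.1]],"turn":[[0,0,0],[0,0,0]]}'
python3 - <<'E'
from cell import manip
for i in range(4):
    manip.camera("scene"); print(manip.read_state()["wrist_force"])
E
```

```text
clock: 5.45
eef_pos: [537.9, 242.4, 94.8]
eef_rot: [3.141, -0.005, 0.394]
wrist_force: [-2.7, -0.7, 7.3]
finger_gap: 0.7
[-3.66710855 -1.49839816  8.05223919]
[-3.57315305 -0.74076811  8.30273972]
[-3.5118232  -1.77222012  8.17907999]
[-3.32744236 -0.72720864  7.33047583]
```

8 N with z stuck at 94.8 (commanded 94.3), so it is on the stop and past the click. That puts the shut-lid top at about 103.3 and the hinge at z≈97.5. Now a slow rise along the arc, with the fingers' near edge staying at r≈160 mm.

```bash
python3 -m inch '{"grip":[-1,-1,-1,-1,-1,-1,-1,-1,-1,-1],"travel":[[0,0,0.2],[0.1,0,0.4],[0.2,0.1,0.6],[0.3,0.1,0.9],[0.3,0.1,1.2],[0.3,0.1,1.5],[0.3,0.1,1.8],[0.4,0.15,2.1],[0.4,0.2,2.5],[0.45,0.2,2.8]],"turn":[[0,0,0],[0,0,0],[0,0,0],[0,0,0],[0,0,0],[0,0,0],[0,0,0],[0,0,0],[0,0,0],[0,0,0]]}'
python3 - <<'E'
from cell import manip
import cv2
im,d=manip.camera("scene"); cv2.imwrite("pics/s2.png",im[:,:,::-1])
s=manip.read_state(); print(s["clock"],s["eef_pos"],s["wrist_force"])
E
```

```text
clock: 6.9
eef_pos: [542.4, 244.5, 123.1]
eef_rot: [3.141, -0.005, 0.394]
wrist_force: [-0.3, 0.5, 1.6]
finger_gap: 0.6
6.95 [542.59352013 244.54206987 123.42809505] [-1.16270048 -0.47428782  1.72730075]
```

View pics/s2.png

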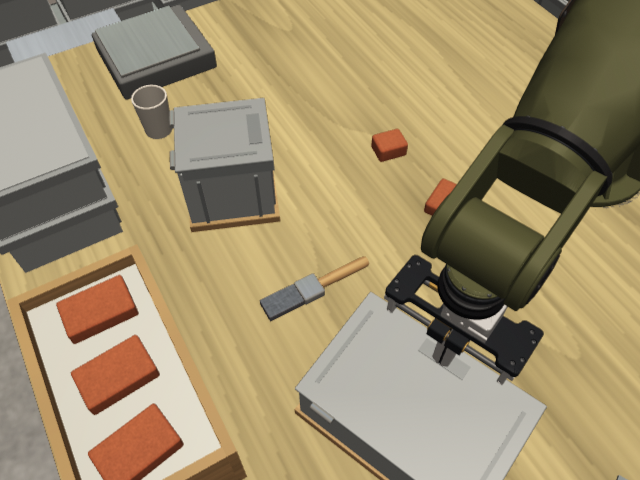

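The lid is rising under the fingers at about 0.12 rad, holding 1.7 N. Continuing along the arc.

```bash
python3 -m inch '{"grip":[-1,-1,-1,-1,-1,-1,-1,-1,-1,-1],"travel":[[0.06,0.03,0.4],[0.14,0.06,0.8],[0.22,0.09,1.2],[0.32,0.13,1.6],[0.42,0.18,2.0],[0.53,0.22,2.35],[0.64,0.26,2.7],[0.77,0.32,3.1],[0.9,0.38,3.45],[1.04,0.43,3.8]],"turn":[[0,0,0],[0,0,0],[0,0,0],[0,0,0],[0,0,0],[0,0,0],[0,0,0],[0,0,0],[0,0,0],[0,0,0]]}'
```

```text
clock: 8.2
eef_pos: [553.1, 248.9, 161.7]
eef_rot: [3.141, -0.005, 0.394]
wrist_force: [0.7, -0.5, 0.8]
finger_gap: 0.6
```

```bash
python3 -m inch '{"grip":[-1,-1,-1,-1,-1,-1,-1,-1,-1,-1],"travel":[[0.12,0.05,0.36],[0.29,0.12,0.72],[0.45,0.19,1.08],[0.64,0.26,1.43],[0.82,0.34,1.78],[1.02,0.42,2.12],[1.21,0.5,2.45],[1.42,0.59,2.78],[1.63,0.68,3.11],[1.85,0.77,3.42]],"turn":[[0,0,0],[0,0,0],[0,0,0],[0,0,0],[0,0,0],[0,0,0],[0,0,0],[0,0,0],[0,0,0],[0,0,0]]}'
python3 - <<'E'
from cell import manip
import cv2
im,d=manip.camera("scene"); cv2.imwrite("pics/s3.png",im[:,:,::-1])
s=manip.read_state(); print(s["clock"],s["eef_pos"],s["wrist_force"])
E
```

```text
clock: 9.45
eef_pos: [571.7, 256.6, 196.1]
eef_rot: [3.141, -0.005, 0.394]
wrist_force: [0.6, -0.1, 1.7]
finger_gap: 0.6
9.5 [572.0172021  256.72616142 196.47167291] [-0.44332266  0.68631351  1.20542295]
```

View pics/s3.png

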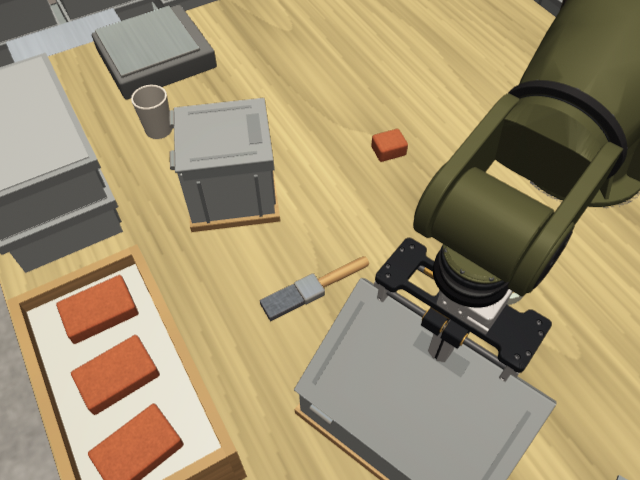

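```bash
python3 -m inch '{"grip":[-1,-1,-1,-1,-1,-1,-1,-1,-1,-1],"travel":[[0.19,0.08,0.27],[0.43,0.18,0.58],[0.68,0.28,0.88],[0.93,0.39,1.17],[1.19,0.5,1.46],[1.46,0.61,1.74],[1.73,0.72,2.01],[2.0,0.83,2.27],[2.29,0.95,2.53],[2.3,0.95,2.8]],"turn":[[0,0,0],[0,0,0],[0,0,0],[0,0,0],[0,0,0],[0,0,0],[0,0,0],[0,0,0],[0,0,0],[0,0,0]]}'
python3 - <<'E'
from cell import manip
import cv2
im,d=manip.camera("scene"); cv2.imwrite("pics/s4.png",im[:,:,::-1])
s=manip.read_state(); print(s["clock"],s["eef_pos"],s["wrist_force"])
E
```

```text
clock: 10.75
eef_pos: [595.1, 266.3, 224.4]
eef_rot: [3.141, -0.005, 0.394]
wrist_force: [0.7, -0.6, 0.1]
finger_gap: 0.6
10.8 [595.12799088 266.28512536 224.90234133] [0.64906421 0.35550483 0.02327023]
```

View pics/s4.png

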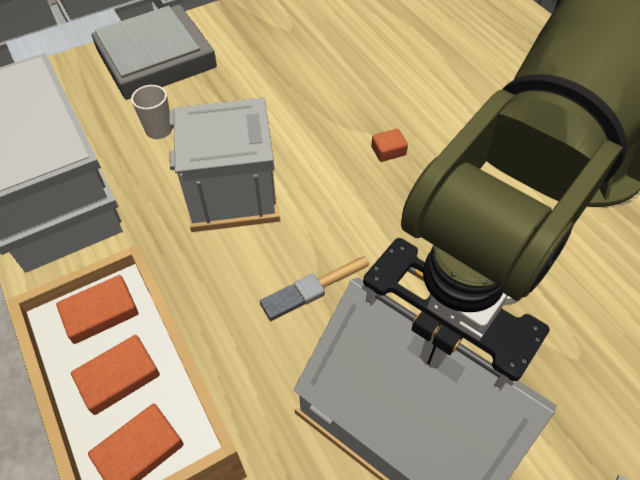

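The contact force has dropped to zero, so the lid has reached its stop. Retreating straight up with a slight shift away.

```bash
python3 -m inch '{"grip":[-1,-1,-1,-1,-1,-1,-1,-1],"travel":[[0.3,0.1,0.6],[0.5,0.2,1.5],[0.5,0.2,3.5],[0.5,0.2,6.5],[0.5,0.2,10],[0.5,0.2,12],[0.5,0.2,12],[0.5,0.2,12]],"turn":[[0,0,0],[0,0,0],[0,0,0],[0,0,0],[0,0,0],[0,0,0],[0,0,0],[0,0,0]]}'
python3 - <<'E'
from cell import manip
from h import cloud
import cv2,numpy as np
for c in ["top","scene"]:
    im,d=manip.camera(c); cv2.imwrite(f"pics/{c}5.png",im[:,:,::-1])
    P=cloud(d,manip.calibration(c)); ax=np.array([.9234,.3838]); h=np.array([537.8,242.4])+155*ax
    r=(P[...,:2]-h)@ax; t=(P[...,:2]-h)@np.array([-.3838,.9234])
    m=(d>0)&(r>-130)&(r<-10)&(t>-130)&(t<-60)&(P[...,2]<240)&(P[...,2]>95)
    f=np.polyfit(r[m],P[...,2][m],1); print(c,m.sum(),"lid angle",-np.arctan(f[0]), f)
    print("resid",np.std(P[...,2][m]-np.polyval(f,r[m])))
    for l in ["tall_box_lid","tall_box"]: print(manip.look_for(c,l)[:2])
s=manip.read_state(); print(s["clock"],s["eef_pos"],s["wrist_force"])
E
```

```text
clock: 11.8
eef_pos: [600.0, 268.3, 343.8]
eef_rot: [3.141, -0.005, 0.394]
wrist_force: [-0.2, -0.2, 0.3]
finger_gap: 0.4
top 1879 lid angle 0.7690854653890554 [ -0.96789547 110.29566241]
resid 3.7212213773271463
[{'bbox': [389.8, 154.2, 491.4, 260.9], 'p': 0.88}]
[{'bbox': [380.1, 154.6, 488.5, 270.7], 'p': 0.87}]
scene 6283 lid angle 0.7951053587157333 [ -1.01960532 105.55421454]
resid 2.1627786553506017
[{'bbox': [169.0, 98.4, 275.1, 182.2], 'p': 0.87}]
[{'bbox': [167.0, 100.0, 280.7, 230.8], 'p': 0.79}]
12.1 [600.08855585 268.27797126 344.46916678] [0.10566433 0.39469509 0.42067025]
```

View pics/scene5.png

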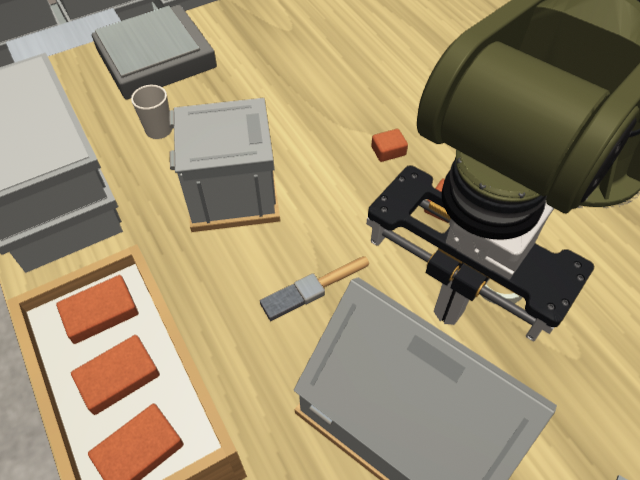

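The lid stands open at about 0.79 rad by itself, with the pad at (437,358). The gripper is clear above it and the tall box at (222,160) is shut. Handing in.

```bash
python3 -c "
from cell import manip
print(manip.sign_off())"
```

```text
the job is handed in; nothing more can be done
None
```

The long box's lid is open and standing by itself, and I handed the job in at about 12 s of the 40 s allowed. No verdict was reported.

- **Press:** I pushed the closed fingertips down on the moulded pad until they met the stop. The force reached 8 N and the fingers stuck about 8.5 mm below the shut lid. That is past the click, but I inferred the click from force and depth, because the lid's angle can't be read directly.
- **Catch:** I let the lid rise under the fingers over about 5 s, roughly 0.2 to 0.25 rad/s. A contact force of about 1 to 2 N showed through the readings on the way. It dropped to zero at the open stop, and I then withdrew straight up.
- **Final checks:**
  - **Long lid:** measured at 0.795 rad from the scene camera and 0.77 rad from the top camera. The top fit is noisier, but both are above 0.7.
  - **Gripper:** about 12 cm above where it left the lid, with the wrist force near zero.
  - **Tall box:** it looks shut in the pictures and the robot never went near it. I did not measure its lid angle.

No check failed.

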